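# Put the flat dog biscuit away in the treat bin

## Task

The ants will get at the big round dog biscuit lying on the concrete side table: put it away in the tan treat bin and shut the bin's flap fully. The biscuit lies flat and is too wide to grab across, so slide it to the table's right-hand end (your right as you face the table) until it overhangs, without letting it fall off, so that it can be pinched by the rim. Leave the coaster, bowl, chew bone, brush and bag canister where they are.

Things in the scene. Friction and masses are not known exactly. Their poses are not given: they have to be found in the camera images.
- biscuit: the flat round brown dog biscuit, a hard disc 96 mm in diameter and 10 mm thick, 0.06 to 0.13 kg, lying loose on the table; origin at the centre of its underside, z axis up through its thickness. It slides on the concrete with a friction coefficient of 0.5 to 0.75.
- table_end (a point): point on the top of the straight right-hand end of the concrete side table, in the middle of that end (the end is a straight edge along this frame's x axis, 290 mm each way from here). The flat table top, at the height of this point, extends from here towards this frame's +y (the robot's left); the slab is 55 mm thick. On the -y side (the robot's right) there is only open air, above and below the table's height, so fingers may go under an overhanging thing there.
- bin: the open-topped tan plastic treat bin, standing firmly (it does not move): 150 x 150 mm outside, 150 mm high, walls and floor 4 mm; origin at the centre of its underside, z up. Its flap is hinged along its +y rim (the axis of the hinge runs along the bin's x axis). One more such biscuit lies flat on its floor.
- bin_mouth (a point): centre of the bin's open mouth, level with its rim; axes as the bin's
- flap (a joint): angle of the bin's flap: 0 = shut, resting level on the rim; grows as it swings up; about 1.57 = standing upright over the +y rim; stops at 1.95 leaning outwards. The hinge is stiff (about 0.13 N m): the flap stays wherever it is left, and has to be pushed all the way down.
- flap_hinge (a point): middle of the flap's hinge axis, on the +y rim of the bin. Its frame turns with the flap: the flap is a flat panel 158 mm wide (along x) and 4 mm thick that reaches 150 mm from here along this frame's -y (plus a 14 mm thumb tab); +z is the flap's outer face, which is its top when shut.
- flap_free_edge (a point): middle of the flap's free edge, on its outer face, 150 mm from the hinge
- coaster: square glazed ceramic coaster, beige, 90 x 90 x 7 mm; not to be moved; origin at the centre of its underside
- bowl: empty stainless steel pet bowl, 150 mm across the rim, 50 mm high; not to be moved; origin at the centre of its underside
- bone: black rubber chew bone, about 145 x 68 x 38 mm; not to be moved; origin under its middle at table height
- bag_canister: small grey cylinder with a black cap, 43 mm across, 50 mm high; not to be moved; origin at the centre of its underside
- grooming_brush: wooden-backed grooming brush, about 230 x 45 x 28 mm; not to be moved; origin under its middle at table height
Things that resemble listed ones, but are neither listed nor needed, are in the scene too. Leave any black look-alike of the biscuit alone.

How it is judged:
On the way, in this order (a step that is already met when the one before it is completed fails the run):
1. the biscuit, still lying flat on the table top, overhangs the right-hand end by at least 15 mm (y of biscuit in the frame of table_end below 0.033 m and angle between biscuit's own z axis and vertical below 0.12 rad and z of biscuit in the frame of table_end between -0.006 and 0.006 m), for 0.2 s.
2. the biscuit is inside the bin, below its rim (x of biscuit in the frame of bin between -0.075 and 0.075 m and y of biscuit in the frame of bin between -0.075 and 0.075 m and z of biscuit in the frame of bin between 0 and 0.11 m), for 0.2 s.
At the end, for the whole second after the job is handed in: the biscuit lies or stands at rest inside the bin, wholly below the rim, and the flap is shut to within 0.06 rad (about 9 mm at its free edge); the coaster, bowl, bone, bag canister and brush have stayed within 25 mm of where they were (all of step 2 and linear speed of biscuit below 0.03 m/s and value of joint flap below 0.06 rad); the robot touches nothing.
It fails at once if the coaster was moved by more than 25 mm (distance of coaster from where it was at the start of the episode above 0.025 m).
It fails at once if the bowl was moved by more than 25 mm (distance of bowl from where it was at the start of the episode above 0.025 m).
It fails at once if the chew bone was moved by more than 25 mm (distance of bone from where it was at the start of the episode above 0.025 m).
It fails at once if the bag canister was moved by more than 25 mm (distance of bag_canister from where it was at the start of the episode above 0.025 m).
It fails at once if the brush was moved by more than 25 mm (distance of grooming_brush from where it was at the start of the episode above 0.025 m).
It also fails if it takes over 72 s, if anything falls off the work surface, if the arm or the gripper's body presses on something with over 40 N, if the wrist force passes 120 N, or if a joint passes its speed limit or range.

## Robot

A 6-joint arm with a two-finger parallel gripper is mounted at the origin on the work surface. World frame = base frame: x ahead of the robot, y to its left, z up, the work surface at z = 0. Lengths are in m, angles in rad, forces in N, time in s.
With the tool pointing down it reaches from about 0.3 to 1 m from the base axis. Payload 5.1 kg.
Tool frame: the origin (TCP) lies midway between the tips of the shut fingers; the grasp point (between the pads) lies 19 mm behind it; z points along the fingers, y is the direction in which the jaws open and shut (so a half turn about z gives the same grasp; the last joint's range is limited). The gripper opens to 95 mm and grips with 3 to 60 N. Pads are 20 mm wide; open, the fingers measure 119 mm over their backs; the gripper's body (75 mm by 180 mm) begins 59 mm behind the grasp point.
Start: joints at [1.189, 0.124, 1.65, -0, 1.367, -0.083], TCP at [0.191, 0.621, 0.181] pointing down, gripper open.
Joint ranges: [-2.61, 2.61], [-1.02, 2.33], [0.03, 2.71], [-1.35, 4.49], [0.32, 2.68], [-2.91, 2.91]. Speed limits (rad/s): [2.57, 2.57, 3.14, 3.14, 3.14, 3.14].

## Interface

Orientations are given as [roll, pitch, yaw] about the fixed x, y, z axes, in that order (R = Rz(yaw) Ry(pitch) Rx(roll)).
In Python, from bench import sense, optics, r gives the robot as it stands.
- The arm moves only by the tool send_rows, never from a script. Its argument "series" is a list of rows, each a list of 7 numbers: the turn, a rotation vector about the tool's x, y, z in rad, then the shift along the tool's x, y, z in cm, then the finger opening in cm, from 0 to 9.51. A call has exactly 5 rows; each row is the pose to reach, as a shift and turn from the pose commanded when the call began, along the tool's axes at that moment; what a row does not reach only later rows make up. A row lasts 1/8 s, in which the tool goes at most 62.5 mm and 10.7 degrees, less where a joint would pass 70% of its speed; a pose out of reach is approached as far as the arm can. A call with a gripper value outside its range is refused whole. The fingers move at their own pace and stop on an object; the grip force is fixed at half the most. Time passes only in rows, so rows that repeat a pose let the fingers close, or fill a call up. It gives the time, the measured TCP pose, the force and the opening at its end, in the units of the state.
- sense(): the state, without advancing time (a new reading comes with each control period).
- optics.camera(name): name is "side" or "top" or "wrist"; returns (picture, depth): 480x640x3 uint8, blue, green, red; 480x640 float32, m along the optical axis (not along the pixel's ray), 0 where there is no reading.
- optics.get_calibration(name): a dict with "K" (3x3 intrinsics, pixels), "rvec" (rotation vector, rad) and "tvec" (3), from world to camera coordinates, as OpenCV has them; the wrist camera has in their place "hand_eye" (4x4, takes a point from camera to tool coordinates, whose origin is the TCP and whose axes are the flange's). Camera axes: x right, y down, z forward; pixel columns grow to the right and rows downward; lengths in m; the calibration is good to about 2 mm. The wrist camera is an equidistant fisheye: a pixel r from the principal point sees the ray r / f radians off the axis. A picture is of the moment at which its call begins: read the wrist's pose just before it. get_calibration takes no time and is no camera call.
- r.hand_in(): hands the job in, once; it reports no verdict.
The state is a dict: "t": time; "joints": joint angles; "qd": joint speeds; "joint_efforts": joint torques, N m; "position": TCP position; "orientation": TCP orientation; "ft_force": force on the tool from outside, world axes, zero at the start; "wrist_torque": the same for the moment, N m; "grip_width": finger opening in m.
Only numpy, scipy, OpenCV 4.12 (cv2) and the standard library are available. Lean on these libraries where they do the work, as an engineer would, in place of code of your own. Each camera call takes 0.05 s, during which the arm holds its last target. There are 200 camera calls.

## Working session

There is one attempt and no reset: what is moved stays moved. The work goes in short steps, Python scripts to look and compute and a tool call to move; the robot and the scene stay as the last step left them, time stands still between calls to the robot, and variables do not carry over. Pictures are saved under pics/ and viewed, about 8 in all and at most 12, crops included, and the job is handed in when it is done.

Besides the shell and the picture viewer there is one more tool, called after "Request:" as name(argument=value, ...), one argument or row to a line, values as JSON. send_rows: Moves the arm, as the interface text tells. Its arguments: {"type":"object","properties":{"series":{"type":"array","items":{"type":"array","items":{"type":"number"}}}},"required":["series"]}

```bash
mkdir -p pics; cat > h.py <<'E'
import numpy as np, cv2
from scipy.spatial.transform import Rotation as R
from bench import sense, optics, r
def world(name,d,cal):
    K=np.array(cal["K"]);v,u=np.mgrid[0:480,0:640]
    p=np.stack([(u-K[0,2])/K[0,0]*d,(v-K[1,2])/K[1,1]*d,d],-1)
    Rm=cv2.Rodrigues(np.array(cal["rvec"],float))[0];t=np.array(cal["tvec"],float).ravel()
    w=(p-t)@Rm; w[d==0]=np.nan
    return w
E
python3 - <<'E'
from h import *
s=sense();print(s)
for n in ["top","side"]:
    im,d=optics.camera(n);c=optics.get_calibration(n)
    cv2.imwrite(f"pics/{n}0.png",im);np.savez(f"{n}0.npz",im=im,w=world(n,d,c))
    print(n,c)
print(optics.get_calibration("wrist"))
E
```

```text
{'t': 0.0, 'joints': array([ 1.18940543e+00,  1.24495569e-01,  1.65165724e+00, -4.23319860e-05,
        1.36748144e+00, -8.25987736e-02]), 'qd': array([-0.00058419,  0.00078336,  0.00012964, -0.00081509,  0.00098945,
       -0.00066622]), 'joint_efforts': array([-1.17715426e-03, -4.17610252e+01, -3.59927237e+01,  7.73102953e-02,
        4.90117853e-02, -1.55444632e-04]), 'position': array([0.19111539, 0.62053329, 0.17930319]), 'orientation': array([-3.13955459e+00, -1.27140707e-04,  2.84280899e+00]), 'ft_force': array([-0.68829443,  0.76351694,  0.08979573]), 'wrist_torque': array([ 0.05381079,  0.046336  , -0.01228097]), 'grip_width': 0.09547700054541812}
top {'K': array([[541.87569237,   0.        , 319.66844478],
       [  0.        , 541.87569237, 240.73211252],
       [  0.        ,   0.        ,   1.        ]]), 'rvec': array([ 2.09720826, -2.13780573,  0.1699452 ]), 'tvec': array([0.18076747, 0.64193502, 1.23390823])}
side {'K': array([[467.10501477,   0.        , 310.93811068],
       [  0.        , 467.10501477, 250.93752175],
       [  0.        ,   0.        ,   1.        ]]), 'rvec': array([ 0.11397972, -2.88890152,  1.14327224]), 'tvec': array([0.63104877, 0.00113723, 1.12992729])}
{'K': array([[371.64829954,   0.        , 317.59446511],
       [  0.        , 371.64829954, 241.00211446],
       [  0.        ,   0.        ,   1.        ]]), 'hand_eye': array([[ 6.67068747e-04, -9.59619594e-01, -2.81300177e-01,
         7.88946222e-02],
       [ 9.99999660e-01,  7.76459303e-04, -2.77415542e-04,
        -3.17713646e-04],
       [ 4.84631529e-04, -2.81299896e-01,  9.59619786e-01,
        -2.04618682e-01],
       [ 0.00000000e+00,  0.00000000e+00,  0.00000000e+00,
         1.00000000e+00]])}
```

View pics/top0.png

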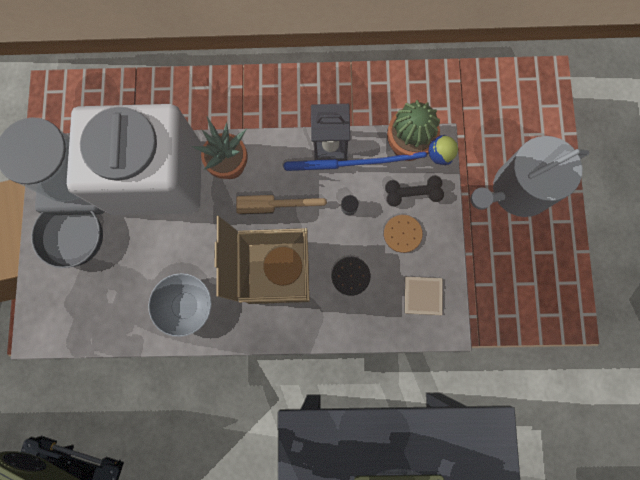

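View pics/side0.png

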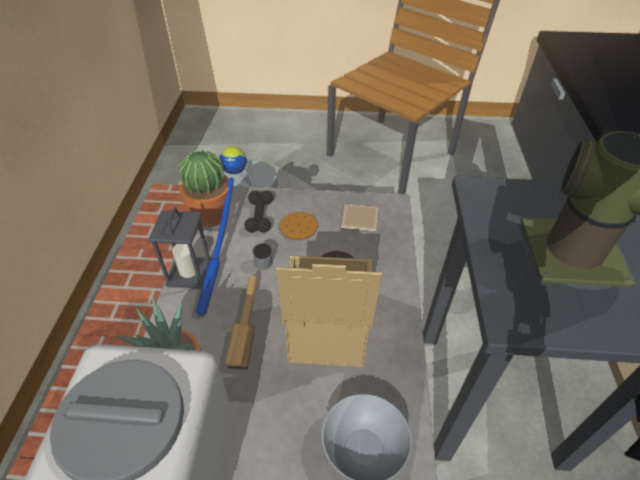

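The top view shows the brown biscuit at (403,233). The black look-alike is at (351,276), the coaster at (424,296), the bone at (415,190) and the canister at (350,205). The bin is around (272,265) with its flap standing open on the left, and the table end is at u≈468. The brown disc is the biscuit I want. Another brown one lies inside the bin.

```bash
python3 - <<'E'
from h import *
for n,pts in dict(top=dict(bisc=(403,233),edge_in=(462,240),coaster=(424,296),black=(351,276),rimR=(307,265),rimB=(272,299),flaptop=(218,262),bone=(415,190),can1=(545,175),rose=(483,197),brick=(500,300),cactus=(416,120),ball=(444,150),bowl=(180,277),edgeout=(476,300),canister=(350,203)),
 side=dict(bisc=(298,225),coaster=(360,218),flap=(328,300),flaptop=(330,267),floor=(400,260),rose=(262,175))).items():
    z=np.load(f"{n}0.npz");w=z['w'];
    for k,(u,v) in pts.items(): print(n,k,w[v,u].round(3))
# brown discs masks
for n in ["top","side"]:
    z=np.load(f"{n}0.npz");im,w=z['im'],z['w']
    hsv=cv2.cvtColor(im,cv2.COLOR_BGR2HSV)
    m=((hsv[...,0]>5)&(hsv[...,0]<20)&(hsv[...,1]>120)&(hsv[...,2]>70)).astype(np.uint8)
    nn,lab,st,ce=cv2.connectedComponentsWithStats(m)
    u0,v0=(403,233) if n=="top" else (298,225)
    l=np.bincount(lab[v0-12:v0+12,u0-15:u0+15].ravel())[1:].argmax()+1
    P=w[lab==l];P=P[~np.isnan(P[:,0])]
    print(n,st[l],ce[l],"mean",P.mean(0),"med",np.median(P,0),"rng",np.percentile(P,[1,99],axis=0).round(4).tolist())
# table edge from top: height-based, per row
w=np.load("top0.npz")['w']
tz=np.nanmedian(w[220:330,440:460,2]);print("table z",tz)
E_=[]
for v in range(140,345,15):
    us=[u for u in range(440,500) if abs(w[v,u,2]-tz)<.012]
    if us: E_.append(w[v,max(us)]);print(v,max(us),w[v,max(us)].round(4))
s=np.load("side0.npz")['w']
ww=s.reshape(-1,3);ww=ww[~np.isnan(ww[:,0])]
t2=ww[(abs(ww[:,2]-tz)<.012)&(ww[:,0]>.4)&(ww[:,0]<.9)]
for x in np.arange(.4,.9,.1):
    q=t2[abs(t2[:,0]-x)<.02]; print("side edge",x,np.percentile(q[:,1],[0.3,1]) if len(q) else None,np.median(q[:,2]) if len(q) else None)
E
python3 - <<'E'
import cv2,numpy as np
a=cv2.imread('pics/top0.png');b=cv2.imread('pics/side0.png')
A=cv2.resize(a[130:330,200:500],None,fx=2.6,fy=2.6);B=cv2.resize(b[150:290,170:400],None,fx=2.6,fy=2.6)
cv2.imwrite('pics/crop.png',A)
E
```

```text
top bisc [ 0.669 -0.037  0.012]
top edge_in [ 0.651 -0.185 -0.002]
top coaster [ 0.513 -0.083  0.001]
top black [0.565 0.094 0.011]
top rimR [0.576 0.196 0.142]
top rimB [0.502 0.273 0.15 ]
top flaptop [0.564 0.361 0.301]
top bone [ 0.773 -0.069  0.031]
top can1 [ 0.876 -0.489 -0.207]
top rose [ 0.806 -0.296 -0.178]
top brick [ 0.529 -0.399 -0.43 ]
top cactus [ 0.893 -0.054  0.183]
top ball [ 0.826 -0.116  0.17 ]
top bowl [0.567 0.506 0.042]
top edgeout [ 0.53  -0.322 -0.429]
top canister [0.739 0.093 0.048]
side bisc [ 0.668 -0.028  0.012]
side coaster [ 0.512 -0.068  0.011]
side flap [0.576 0.362 0.223]
side flaptop [0.574 0.369 0.312]
side floor [0.416 0.062 0.002]
side rose [ 0.849 -0.501 -0.204]
top [ 384  216   38   36 1071] [402.79925303 233.38842204] mean [ 0.66869887 -0.03711228  0.00938977] med [ 0.66856393 -0.03692914  0.00938122] rng [[0.6262, -0.0806, 0.0033], [0.7119, 0.0067, 0.0155]]
side [280 212  37  27 794] [298.20025189 225.24055416] mean [ 0.66757281 -0.02894936  0.01132891] med [ 0.66774102 -0.0283285   0.01159287] rng [[0.6241, -0.0762, 0.0046], [0.7117, 0.0122, 0.0154]]
table z -0.00038272439439147865
140 457 [ 0.9126 -0.1886 -0.0012]
155 458 [ 0.8706 -0.1875  0.0035]
170 459 [ 0.8331 -0.1894 -0.0042]
185 460 [ 0.793  -0.1891 -0.0027]
200 461 [ 0.7538 -0.1892 -0.0029]
215 462 [ 0.7137 -0.1878  0.0026]
230 463 [ 0.6763 -0.1891 -0.0023]
245 464 [ 0.6374 -0.1879  0.0027]
260 465 [ 6.002e-01 -1.884e-01  6.000e-04]
275 466 [ 0.5637 -0.1901 -0.0061]
290 467 [ 0.526  -0.1881  0.0018]
305 468 [ 0.4899 -0.1894 -0.0032]
320 469 [ 0.4536 -0.1893 -0.0026]
335 470 [ 0.4178 -0.189  -0.0012]
side edge 0.4 [-0.18288626 -0.17214517] 0.0015705626654384428
side edge 0.5 [-0.18298836 -0.17644795] 0.00353093983552247
side edge 0.6 [-0.18410885 -0.17580193] 0.0013352648639631888
side edge 0.7 [-0.18201311 -0.17121374] 0.001237323305058366
side edge 0.7999999999999999 [-0.18307775 -0.179474  ] 0.0013425341486936707
```

View pics/crop.png

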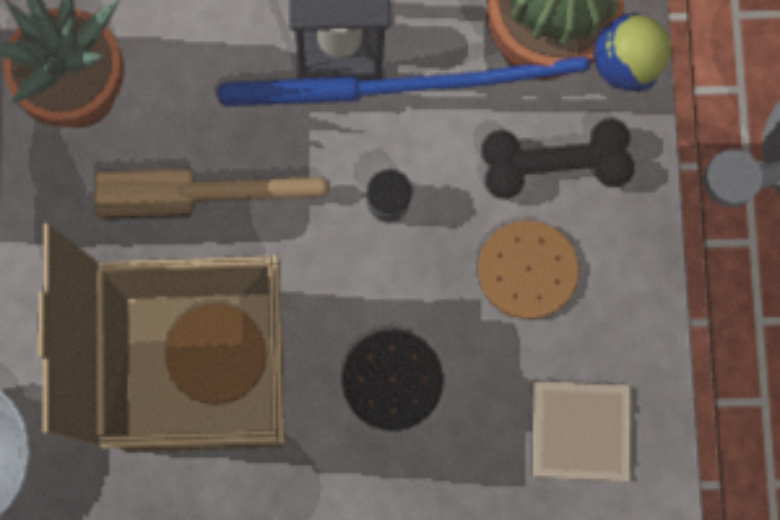

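The crop confirms it: brown disc with pores at (403,233), world about (0.668,-0.033), top at z≈0.01. The black look-alike at (351,276) stays put. The table end is along world x at y≈-0.187. Top and side cameras disagree by about 8 mm in y, so I'll check with the wrist camera on the way.

```bash
cat >> h.py <<'E'
def step(p0,R0,p,Rt):
    "row (rotvec, shift cm) from pose 0 to target"
    rv=(R0.inv()*Rt).as_rotvec(); d=R0.inv().apply(np.array(p)-p0)*100
    print("row",rv.round(3).tolist(),d.round(2).tolist(),"| mm",round(np.linalg.norm(d)*10),"deg",round(np.degrees(np.linalg.norm(rv)),1))
def cur():
    s=sense();return np.array(s["position"]),R.from_euler("xyz",s["orientation"]),s
def down(yaw): return R.from_euler("xyz",[np.pi,0,yaw])
def chain(targets):
    p,Q,s=cur()
    for t,Rt in targets: step(p,Q,t,Rt); p,Q=np.array(t),Rt
E
python3 - <<'E'
from h import *
chain([((.30,.46,.40),down(2.843-.85)),((.47,.22,.40),down(np.pi/2)),((.62,-.03,.30),down(np.pi/2))])
E
```

```text
row [-0.002, 0.001, 0.85] [-15.13, -12.18, -22.04] | mm 294 deg 48.7
row [-0.0, -0.0, 0.422] [-28.86, 5.67, 0.0] | mm 294 deg 24.2
row [0.0, 0.0, 0.0] [-25.0, 15.0, 10.0] | mm 308 deg 0.0
```

Request:
send_rows(
  series=[
    [0,0,0.17,-3,-2.4,-4.4,6],
    [0,0,0.34,-6,-4.8,-8.8,6],
    [0,0,0.51,-9,-7.3,-13.2,6],
    [0,0,0.68,-12,-9.7,-17.6,6],
    [0,0,0.85,-15.1,-12.2,-22,6],
  ],
)

```text
t: 0.72
position: [0.3001, 0.4588, 0.4014]
orientation: [-3.141, 0.0, 1.987]
ft_force: [0.7, 1.0, 0.7]
grip_width: 0.0603
```

Request:
send_rows(
  series=[
    [0,0,0.09,-5.8,1.1,0,6],
    [0,0,0.18,-11.6,2.2,0,6],
    [0,0,0.27,-17.4,3.4,0,6],
    [0,0,0.36,-23.2,4.5,0,6],
    [0,0,0.422,-28.9,5.7,0,6],
  ],
)

```text
t: 1.35
position: [0.4708, 0.2181, 0.4001]
orientation: [-3.141, 0.0, 1.569]
ft_force: [0.8, 0.2, 0.1]
grip_width: 0.0605
```

Request:
send_rows(
  series=[
    [0,0,0,-5,3,2,6],
    [0,0,0,-10,6,4,6],
    [0,0,0,-15,9,6,6],
    [0,0,0,-20,12,8,6],
    [0,0,0,-25,15,10,6],
  ],
)

```text
t: 1.98
position: [0.6206, -0.0319, 0.2994]
orientation: [-3.141, -0.0, 1.571]
ft_force: [0.6, 1.3, 0.4]
grip_width: 0.0599
```

Request:
send_rows(
  series=[
    [0,0,0,0,0,0,6],
    [0,0,0,0,0,0,6],
    [0,0,0,0,0,0,6],
    [0,0,0,0,0,0,6],
    [0,0,0,0,0,0,6],
  ],
)

```text
t: 2.6
position: [0.6201, -0.0294, 0.3013]
orientation: [3.14, 0.0, 1.572]
ft_force: [-1.4, 0.3, 0.7]
grip_width: 0.0602
```

```bash
cat >> h.py <<'E'
def wristshot(fn):
    p,Q,s=cur(); im,d=optics.camera("wrist"); cv2.imwrite(fn,im)
    np.savez(fn.replace("pics/","").replace(".png",".npz"),im=im,d=d,p=p,q=Q.as_quat()); return im,d,p,Q
def wray(u,v,d,p,Q):
    c=optics.get_calibration("wrist");K=c["K"];H=c["hand_eye"]
    a=(np.asarray(u,float)-K[0,2])/K[0,0];b=(np.asarray(v,float)-K[1,2])/K[1,1];th=np.hypot(a,b)+1e-9
    ray=np.stack([np.tan(th)*a/th,np.tan(th)*b/th,np.ones_like(th)],-1)
    if d is None: # direction + origin
        return p+Q.apply(H[:3,3]),Q.apply(ray@H[:3,:3].T)
    x=(ray*np.asarray(d)[...,None])@H[:3,:3].T+H[:3,3]
    return p+Q.apply(x.reshape(-1,3)).reshape(x.shape)
E
python3 - <<'E'
from h import *
im,d,p,Q=wristshot("pics/w1.png");print(p,Q.as_euler("xyz"),sense()["joints"],sense()["t"])
v,u=np.mgrid[0:480,0:640];w=wray(u,v,d,p,Q);w[d==0]=np.nan
hsv=cv2.cvtColor(im,cv2.COLOR_BGR2HSV)
m=((hsv[...,0]>5)&(hsv[...,0]<20)&(hsv[...,1]>120)&(hsv[...,2]>70)).astype(np.uint8)
nn,lab,st,ce=cv2.connectedComponentsWithStats(m)
for l in range(1,nn):
    if st[l,4]>600:
        P=w[lab==l];P=P[~np.isnan(P[:,0])];o,dr=wray(u[lab==l],v[lab==l],None,p,Q);g=o+dr*((.01-o[2])/dr[:,2])[:,None]
        print(st[l],ce[l].round(1),"depth",np.median(P,0).round(4),"plane z=.01",g.mean(0).round(4),g.min(0).round(4),g.max(0).round(4))
for x in (.5,.6,.67,.72):
    q=w[(abs(w[...,0]-x)<.008)&(abs(w[...,2])<.012)]; print(x,"edge",np.percentile(q[:,1],[.2,1]).round(4),np.median(q[:,2]).round(4))
E
```

```text
[ 0.62007669 -0.02941182  0.30129991] [3.14045900e+00 1.83747652e-04 1.57197909e+00] [-1.34022224e-01  1.21480694e-02  1.56809210e+00  3.24067709e-05
  1.56050746e+00 -1.35006299e-01] 2.65
[ 538    0   48   39 1328] [563.9  17.7] depth [ 1.3494  0.4764 -0.4314] plane z=.01 [1.0042 0.267  0.01  ] [0.953  0.2275 0.01  ] [1.0491 0.3106 0.01  ]
[ 499  114   89  127 3983] [554. 167.] depth [ 1.3244e+00 -9.0000e-04 -4.3000e-01] plane z=.01 [0.9864 0.0238 0.01  ] [ 0.8859 -0.0941  0.01  ] [1.0491 0.1115 0.01  ]
[ 320  164   69   68 3727] [353.8 197.6] depth [ 0.6697 -0.0347  0.0104] plane z=.01 [ 0.6699 -0.0348  0.01  ] [ 0.624  -0.0816  0.01  ] [0.7172 0.0111 0.01  ]
[ 269  298   68   17 1057] [302.8 306.3] depth [ 0.5809 -0.4158 -0.4293] plane z=.01 [ 0.5992 -0.1974  0.01  ] [ 0.5492 -0.2107  0.01  ] [ 0.6487 -0.1837  0.01  ]
[254 319  48  16 698] [278.6 326.6] depth [ 0.5101 -0.4832 -0.4293] plane z=.01 [ 0.5615 -0.2326  0.01  ] [ 0.5226 -0.2465  0.01  ] [ 0.5959 -0.2187  0.01  ]
[306 319  66  16 992] [338.8 326.7] depth [ 0.6834 -0.4822 -0.4294] plane z=.01 [ 0.6535 -0.2323  0.01  ] [ 0.6034 -0.246   0.01  ] [ 0.7029 -0.2186  0.01  ]
0.5 edge [-0.1776 -0.1708] 0.0009
0.6 edge [-0.1863 -0.1814] 0.0008
0.67 edge [-0.1861 -0.1819] 0.0008
0.72 edge [-0.154  -0.1485] 0.0004
```

View pics/w1.png

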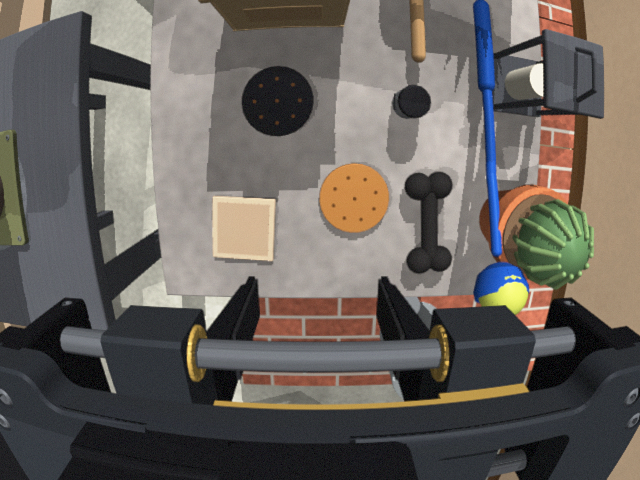

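The wrist view shows the biscuit at (354,198), which gives world (0.670,-0.035), with its top at z=0.010. The table end is at y=-0.1865, the bone sits clear to its right, and the coaster is at (244,229). I'll push with the two spread fingers from behind, along -y.

Request:
send_rows(
  series=[
    [0,0,0,2,1,4,6],
    [0,0,0,4,2,8,6],
    [0,0,0,6,3,12,6],
    [0,0,0,8,4,16,6],
    [0,0,0,9,5,20,6],
  ],
)

```text
t: 3.28
position: [0.6704, 0.0611, 0.0995]
orientation: [3.141, -0.0, 1.572]
ft_force: [0.9, -0.2, -0.3]
grip_width: 0.06
```

Request:
send_rows(
  series=[
    [0,0,0,0,0,3,6],
    [0,0,0,0,0,6,6],
    [0,0,0,0,0,8.5,6],
    [0,0,0,0,0,9.4,6],
    [0,0,0,0,0,9.4,6],
  ],
)

```text
t: 3.9
position: [0.6699, 0.0599, 0.0063]
orientation: [-3.141, -0.0, 1.571]
ft_force: [-0.8, -0.8, -0.1]
grip_width: 0.06
```

Request:
send_rows(
  series=[
    [0,0,0,-2,0,0,6],
    [0,0,0,-4,0,0,6],
    [0,0,0,-6,0,0,6],
    [0,0,0,-8,0,0,6],
    [0,0,0,-10,0,0,6],
  ],
)

```text
t: 4.53
position: [0.6701, -0.042, 0.0067]
orientation: [3.141, 0.0, 1.57]
ft_force: [-0.0, -0.8, -0.6]
grip_width: 0.0601
```

Request:
send_rows(
  series=[
    [0,0,0,-1.5,0,0,6],
    [0,0,0,-3,0,0,6],
    [0,0,0,-4,0,0,6],
    [0,0,0,-5,0,0,6],
    [0,0,0,-5.5,0,0,6],
  ],
)

```text
t: 5.15
position: [0.6702, -0.0956, 0.0065]
orientation: [3.142, -0.0, 1.571]
ft_force: [0.5, 0.6, -0.2]
grip_width: 0.0599
```

```bash
cat >> h.py <<'E'
def bisc(fn,tz=.01,amin=600):
    im,d,p,Q=wristshot(fn);v,u=np.mgrid[0:480,0:640];w=wray(u,v,d,p,Q);w[d==0]=np.nan
    hsv=cv2.cvtColor(im,cv2.COLOR_BGR2HSV)
    m=((hsv[...,0]>5)&(hsv[...,0]<22)&(hsv[...,1]>120)&(hsv[...,2]>60)).astype(np.uint8)
    nn,lab,st,ce=cv2.connectedComponentsWithStats(m)
    for l in range(1,nn):
        if st[l,4]>amin:
            P=w[lab==l];P=P[~np.isnan(P[:,0])]
            if not len(P) or np.median(P[:,2])<-.1: continue
            o,dr=wray(u[lab==l],v[lab==l],None,p,Q);g=o+dr*((tz-o[2])/dr[:,2])[:,None]
            print(st[l],"depth",np.median(P,0).round(4),"plane",g.mean(0).round(4),g.min(0).round(4),g.max(0).round(4))
    print("tcp",p.round(4),"ft",sense()["ft_force"].round(1),"t",sense()["t"]);return im,d,w
E
python3 -c "
from h import *
bisc('pics/w2.png')
im,d=optics.camera('top');cv2.imwrite('pics/top1.png',im)"
```

```text
[  232    83   172   171 22973] depth [ 0.6704 -0.0344  0.0105] plane [ 0.6705 -0.0347  0.01  ] [ 0.6235 -0.0827  0.01  ] [0.7177 0.0117 0.01  ]
[ 586  163   54  152 5574] depth [ 0.8567 -0.0588  0.0373] plane [ 0.8886 -0.0666  0.01  ] [ 0.8523 -0.1399  0.01  ] [ 0.9431 -0.0169  0.01  ]
[ 213  372  319   38 2060] depth [ 0.6968 -0.0753  0.1453] plane [ 0.7324 -0.1955  0.01  ] [ 0.595  -0.1996  0.01  ] [ 0.8368 -0.1793  0.01  ]
tcp [ 0.6702 -0.0956  0.0065] ft [-0.6 -0.   0.5] t 5.2
```

View pics/w2.png

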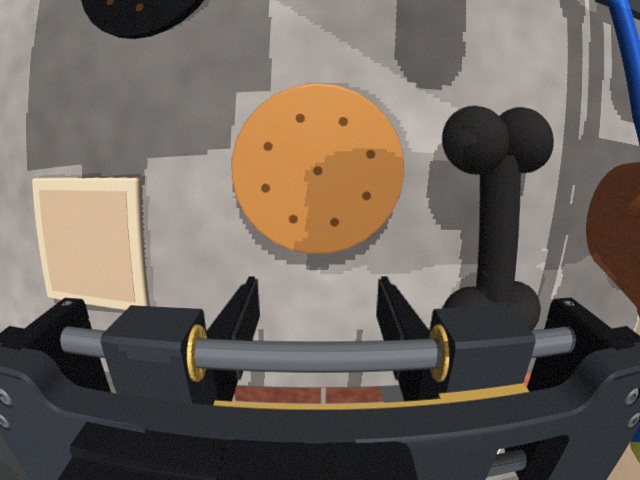

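The biscuit hasn't moved: it is still at (318,170), y=-0.035, and the open fingertips passed over it. So the tips must sit higher than the TCP when open. I'll check their height from depth.

```bash
python3 - <<'E'
from h import *
z=np.load("w2.npz");d=z["d"];p=z["p"];Q=R.from_quat(z["q"])
v,u=np.mgrid[0:480,0:640];w=wray(u,v,d,p,Q);c=optics.get_calibration("wrist")
for (a,b) in [(252,284),(250,290),(245,300),(384,284),(386,290),(390,300),(318,290),(300,350)]: print((a,b),d[b,a].round(4),(Q.inv().apply(w[b,a]-p)*1000).round(1),w[b,a].round(4))
E
```

```text
(252, 284) 0.1765 [  9.4 -31.  -41.1] [ 0.6391 -0.0862  0.0477]
(250, 290) 0.1698 [  9.4 -30.8 -48.1] [ 0.6393 -0.0862  0.0547]
(245, 300) 0.1578 [ 10.  -30.9 -60.5] [ 0.6393 -0.0855  0.067 ]
(384, 284) 0.1728 [ 10.9  31.9 -44.5] [ 0.7021 -0.0847  0.0511]
(386, 290) 0.1691 [  9.7  32.3 -48.8] [ 0.7024 -0.0859  0.0553]
(390, 300) 0.1589 [  9.6  32.2 -59.5] [ 0.7024 -0.086   0.066 ]
(318, 290) 0.2278 [-14.1   0.8   5.4] [ 0.671  -0.1097  0.0011]
(300, 350) 0.0876 [  29.    -3.7 -128. ] [ 0.6665 -0.0666  0.1346]
```

```bash
python3 - <<'E'
from h import *
z=np.load("w2.npz");d=z["d"];p=z["p"];Q=R.from_quat(z["q"]);im=z["im"]
v,u=np.mgrid[0:480,0:640];w=wray(u,v,d,p,Q);t=Q.inv().apply((w-p).reshape(-1,3)).reshape(w.shape)*1000
for b in range(262,312,6):
    print(b,[(a,int(t[b,a,2])) for a in range(222,266,6)], im[b,222:266:6].sum(1)//3)
cv2.imwrite("pics/c2.png",cv2.resize(im[240:400,200:440],None,fx=3,fy=3))
E
```

```text
262 [(222, 5), (228, 6), (234, 5), (240, 5), (246, 6), (252, 6), (258, 5), (264, 5)] [160 162 162 164 163 161 161 161]
268 [(222, 5), (228, 6), (234, 5), (240, 5), (246, 6), (252, 6), (258, 7), (264, 5)] [156 161 163 161 166 168 164 168]
274 [(222, 5), (228, 7), (234, 6), (240, 6), (246, 6), (252, 5), (258, 6), (264, 6)] [156 156 158 162 169 171 170 167]
280 [(222, 6), (228, 5), (234, 6), (240, 6), (246, 6), (252, -40), (258, 5), (264, 6)] [156 158 158 166 133  28 143 170]
286 [(222, 6), (228, 6), (234, 5), (240, 5), (246, -46), (252, -43), (258, -34), (264, 6)] [157 158 161  73  25  40 127 166]
292 [(222, 6), (228, 6), (234, 5), (240, -53), (246, -54), (252, -50), (258, -36), (264, 7)] [158 159 142  30  14  35 112 162]
298 [(222, 5), (228, 5), (234, -61), (240, -60), (246, -58), (252, -51), (258, -37), (264, 5)] [161 162  26  24  30  22  83 164]
304 [(222, 8), (228, -66), (234, -66), (240, -66), (246, -63), (252, -52), (258, -38), (264, 6)] [164  23  21  20  42  18  54 164]
310 [(222, -72), (228, -72), (234, -72), (240, -71), (246, -66), (252, -55), (258, -39), (264, 6)] [ 67  28  27  20  22  29  25 163]
```

View pics/c2.png

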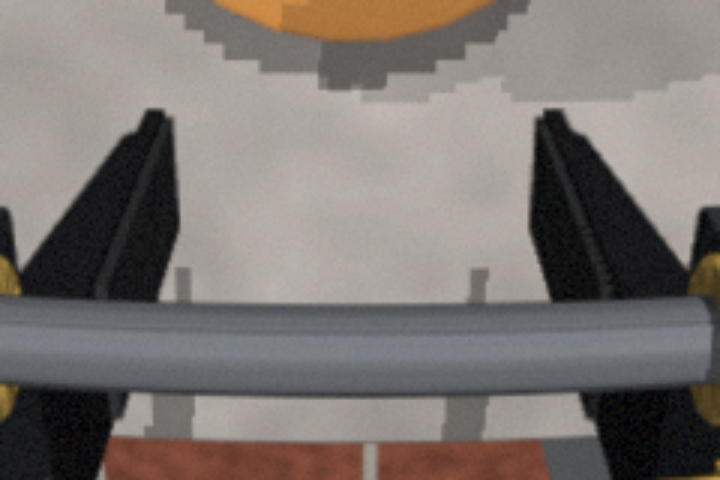

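The fingertips are really about 36 mm short of the TCP at this opening, at tool z≈-36 (crop tips at (155,110) and (550,110)). I'll shut the gripper in free air to see whether the tips extend.

Request:
send_rows(
  series=[
    [0,0,0,0,0,0,2.5],
    [0,0,0,0,0,0,2.5],
    [0,0,0,0,0,0,2.5],
    [0,0,0,0,0,0,2.5],
    [0,0,0,0,0,0,2.5],
  ],
)

```text
t: 5.88
position: [0.6701, -0.0951, 0.0066]
orientation: [3.142, -0.0, 1.571]
ft_force: [-0.4, -0.4, -0.1]
grip_width: 0.0255
```

```bash
cat >> h.py <<'E'
def tips(fn):
    im,d,p,Q=wristshot(fn);v,u=np.mgrid[0:480,0:640];w=wray(u,v,d,p,Q)
    t=Q.inv().apply((w-p).reshape(-1,3)).reshape(w.shape)*1000
    m=(d>0)&(im.max(2)<75)&(t[...,2]<-4)&(abs(t[...,1])<60)&(v<330)&(abs(t[...,0])<18)
    for sgn in (-1,1):
        q=t[m&(t[...,1]*sgn>0)]
        if len(q): q=q[np.argsort(q[:,2])[::-1]];print("tip",sgn,q[:60:12].round(0).tolist(),len(q))
    print("w",sense()["grip_width"],"tcp",p.round(4),sense()["t"])
E
python3 -c "
from h import *
tips('pics/w3.png')"
```

```text
tip -1 [[10.0, -16.0, -34.0], [-2.0, -12.0, -37.0], [-4.0, -12.0, -38.0], [9.0, -13.0, -38.0], [-7.0, -12.0, -39.0]] 1133
tip 1 [[11.0, 17.0, -35.0], [11.0, 15.0, -36.0], [-4.0, 13.0, -38.0], [9.0, 13.0, -39.0], [11.0, 15.0, -40.0]] 1134
w 0.025077195460372476 tcp [ 0.6701 -0.0951  0.0066] 5.925
```

The tips stay about 37 mm short of the reported TCP at any opening. That's a fixed tool-length offset, confirmed by the untouched biscuit, so I'll compensate along tool z. I'm going back behind the biscuit and lower.

Request:
send_rows(
  series=[
    [0,0,0,3,0,-1,6],
    [0,0,0,7,0,-1,6],
    [0,0,0,11,0,-1,6],
    [0,0,0,15.5,0,-1,6],
    [0,0,0,15.5,0,-1,6],
  ],
)

```text
t: 6.55
position: [0.6699, 0.0626, 0.0166]
orientation: [3.142, -0.0, 1.575]
ft_force: [-0.1, -1.3, -0.0]
grip_width: 0.0594
```

Request:
send_rows(
  series=[
    [0,0,0,0,0,1.5,6],
    [0,0,0,0,0,3,6],
    [0,0,0,0,0,3.8,6],
    [0,0,0,0,0,4.0,6],
    [0,0,0,0,0,4.0,6],
  ],
)

```text
t: 7.18
position: [0.6702, 0.0595, -0.0236]
orientation: [-3.142, -0.0, 1.57]
ft_force: [0.6, 0.4, 0.6]
grip_width: 0.0598
```

```bash
python3 -c "
from h import *
tips('pics/w4.png')
z=np.load('w4.npz');d=z['d'];p=z['p'];Q=R.from_quat(z['q']);v,u=np.mgrid[0:480,0:640];w=wray(u,v,d,p,Q)
print('table',np.median(w[200:260,300:335].reshape(-1,3),0),w[262,318])
print(sense()['ft_force'])"
```

```text
tip -1 [[1.0, -41.0, -24.0], [10.0, -31.0, -36.0], [10.0, -31.0, -37.0], [11.0, -32.0, -37.0], [4.0, -29.0, -38.0]] 1603
tip 1 [[18.0, 56.0, -24.0], [5.0, 31.0, -36.0], [3.0, 31.0, -36.0], [-2.0, 30.0, -37.0], [0.0, 31.0, -38.0]] 1601
w 0.059720276345629486 tcp [ 0.6702  0.0595 -0.0236] 7.225
table [6.70515064e-01 9.15411842e-02 4.61275802e-04] [6.71024041e-01 7.41399270e-02 2.22502808e-04]
[-0.85678921  0.69728095 -0.24431499]
```

The tips are at z≈0.012 with no contact, which confirms the offset. Now 8 mm lower, then push.

Request:
send_rows(
  series=[
    [0,0,0,0,0,0.5,6],
    [0,0,0,0,0,0.8,6],
    [0,0,0,-1.5,0,0.8,6],
    [0,0,0,-3.0,0,0.8,6],
    [0,0,0,-5,0,0.8,6],
  ],
)

```text
t: 7.85
position: [0.6702, 0.0085, -0.0312]
orientation: [3.141, 0.0, 1.571]
ft_force: [0.5, 0.3, -0.1]
grip_width: 0.06
```

Request:
send_rows(
  series=[
    [0,0,0,-1.5,0,0,6],
    [0,0,0,-3,0,0,6],
    [0,0,0,-4.5,0,0,6],
    [0,0,0,-5.5,0,0,6],
    [0,0,0,-6,0,0,6],
  ],
)

```text
t: 8.48
position: [0.6702, -0.0507, -0.0314]
orientation: [3.141, -0.0, 1.57]
ft_force: [-0.1, 0.9, 0.9]
grip_width: 0.06
```

```bash
python3 -c "
from h import *
bisc('pics/w5.png')"
```

```text
[ 604  244   36   91 2129] depth [ 0.8591 -0.0524  0.0161] plane [ 0.8696 -0.0562  0.01  ] [ 0.8507 -0.0888  0.01  ] [ 0.9003 -0.0215  0.01  ]
[ 253  297  131   45 4652] depth [ 0.6705 -0.0618  0.0103] plane [ 0.6707 -0.0618  0.01  ] [ 0.6375 -0.073   0.01  ] [ 0.7045 -0.0478  0.01  ]
[ 213  371  316   39 7106] depth [ 0.6768 -0.0994  0.0108] plane [ 0.6841 -0.108   0.01  ] [ 0.6093 -0.1203  0.01  ] [ 0.8055 -0.0928  0.01  ]
tcp [ 0.6702 -0.0507 -0.0314] ft [0.8 0.2 0.4] t 8.525
```

The rear rim is at y=-0.048, so the centre is at about -0.096, pushed straight (x 0.671). Now 7 cm more, slowing down towards the end.

Request:
send_rows(
  series=[
    [0,0,0,-1.3,0,0,6],
    [0,0,0,-2.6,0,0,6],
    [0,0,0,-3.8,0,0,6],
    [0,0,0,-4.7,0,0,6],
    [0,0,0,-5.5,0,0,6],
  ],
)

```text
t: 9.15
position: [0.6701, -0.1059, -0.0315]
orientation: [-3.142, -0.0, 1.57]
ft_force: [0.1, 0.7, 0.4]
grip_width: 0.06
```

Request:
send_rows(
  series=[
    [0,0,0,-0.5,0,0,6],
    [0,0,0,-0.9,0,0,6],
    [0,0,0,-1.2,0,0,6],
    [0,0,0,-1.4,0,0,6],
    [0,0,0,-1.4,0,0,6],
  ],
)

```text
t: 9.78
position: [0.6701, -0.1192, -0.0314]
orientation: [-3.142, 0.0, 1.571]
ft_force: [-0.2, -0.1, -0.1]
grip_width: 0.0599
```

```bash
python3 - <<'E'
from h import *
im,d,w=bisc('pics/w6.png')
n="top";im,d=optics.camera(n);w=world(n,d,optics.get_calibration(n));cv2.imwrite("pics/top2.png",im)
hsv=cv2.cvtColor(im,cv2.COLOR_BGR2HSV);m=(hsv[...,0]>5)&(hsv[...,0]<20)&(hsv[...,1]>120)&(hsv[...,2]>60)&(abs(w[...,2])<.03)&(abs(w[...,0]-.67)<.07)
q=w[m];print(len(q),q.min(0),q.max(0),np.median(q,0))
E
```

```text
[627 157  13  95 878] depth [ 0.8608 -0.0668  0.0071] plane [ 0.859  -0.0664  0.01  ] [ 0.8503 -0.0944  0.01  ] [ 0.8723 -0.0369  0.01  ]
[ 253  297  131   45 4587] depth [ 0.6709 -0.1304  0.0103] plane [ 0.6707 -0.1304  0.01  ] [ 0.6375 -0.1414  0.01  ] [ 0.7044 -0.1163  0.01  ]
[ 213  371  316   39 7190] depth [ 0.6766 -0.1679  0.0108] plane [ 0.6841 -0.1765  0.01  ] [ 0.6093 -0.1889  0.01  ] [ 0.8054 -0.1612  0.01  ]
tcp [ 0.6701 -0.1192 -0.0314] ft [ 0.9 -0.   0.3] t 9.825
377 [ 0.60004913 -0.21572091  0.00458823] [0.68443786 0.30739977 0.02091067] [0.61715213 0.26249777 0.01328512]
```

The rear rim is at -0.116, so the centre is about 22 mm inside the edge (26 mm overhang). I'll push 3 mm more and lift off. Meanwhile I'll infer the kinematics to check that the horizontal pinch pose is in range.

Request:
send_rows(
  series=[
    [0,0,0,-0.2,0,0,6],
    [0,0,0,-0.3,0,0,6],
    [0,0,0,-0.3,0,0,6],
    [0,0,0,0.2,0,0,6],
    [0,0,0,0.8,0,0,6],
  ],
)

```text
t: 10.5
position: [0.6701, -0.1109, -0.0314]
orientation: [3.142, 0.0, 1.571]
ft_force: [-0.0, -0.0, 0.3]
grip_width: 0.0599
```

Request:
send_rows(
  series=[
    [0,0,0,0.5,0,-3,6],
    [0,0,0,0.5,0,-8,6],
    [0,0,0,0,0,-13,6],
    [0,0,0,-1,0,-18,6],
    [0,0,0,-2,0,-22,6],
  ],
)

```text
t: 11.12
position: [0.6706, -0.131, 0.1914]
orientation: [3.139, 0.001, 1.571]
ft_force: [0.3, -0.4, -0.5]
grip_width: 0.0599
```

```bash
cat > kin.py <<'E'
from h import *
from scipy.optimize import least_squares
lo=np.array([-2.61,-1.02,.03,-1.35,.32,-2.91]);hi=np.array([2.61,2.33,2.71,4.49,2.68,2.91])
def fk(j,k):
    L2,L3,h,Lt,lat=k
    A=R.from_euler("z",j[0]);F=A*R.from_euler("y",j[1]+j[2]);W=F*R.from_euler("ZYZ",[j[3],j[4],j[5]+np.pi/2])
    p=np.array([0,0,h])+A.apply([L2*np.sin(j[1]),lat,L2*np.cos(j[1])])+F.apply([0,0,L3])+W.apply([0,0,Lt])
    return p,W
def ik(p,Rt,k,seeds=40,tip=0):
    rng=np.random.default_rng(0);best=[]
    def f(j):
        a,W=fk(j,k);return np.r_[(a-p)*5,(Rt.inv()*W).as_rotvec()]
    for i in range(seeds):
        o=least_squares(f,rng.uniform(lo,hi),bounds=(lo,hi))
        if o.cost<1e-6 and not any(np.abs(o.x-b).max()<.05 for b in best): best.append(o.x)
    return best
E
python3 - <<'E'
from kin import *
bisc('pics/w7.png')
s=sense();print(s["joints"].round(4),s["position"])
for Lt in (.2,.3):
    k=[.363,.612,Lt-.056,Lt,.054]
    print(fk(s["joints"],k)[0],(R.from_euler("xyz",s["orientation"]).inv()*fk(s["joints"],k)[1]).magnitude())
    for ys in (1,-1):
      for az in (90,70,50):
        z=np.array([np.cos(np.radians(az)),np.sin(np.radians(az)),0]);y=np.array([0,0,ys]);Rt=R.from_matrix(np.c_[np.cross(y,z),y,z])
        print(Lt,ys,az,[b.round(2).tolist() for b in ik(np.array([.67,-.189,.005])+.025*z+.037*z,Rt,k)])
E
```

```text
[486 124  41  68 872] depth [ 0.8538 -0.0688  0.0421] plane [ 0.874  -0.0706  0.01  ] [ 0.857  -0.1054  0.01  ] [ 0.9149 -0.0302  0.01  ]
[ 201  202  177   97 9024] depth [ 0.6643 -0.191   0.0098] plane [ 0.6604 -0.1845  0.01  ] [ 0.5384 -0.234   0.01  ] [ 0.7401 -0.1226  0.01  ]
[ 213  383  316   27 2003] depth [ 0.6944 -0.1105  0.3302] plane [ 0.783  -0.3964  0.01  ] [ 0.5265 -0.4037  0.01  ] [ 0.9911 -0.3828  0.01  ]
tcp [ 0.6706 -0.131   0.1914] ft [ 1.1 -0.5  3.8] t 11.175
[-2.7280e-01  1.8410e-01  1.5532e+00 -8.0000e-04  1.3923e+00 -2.7240e-01] [ 0.67338708 -0.13299169  0.19824788]
[ 0.6620289  -0.12929514  0.19941153] 3.934239019108922e-16
0.2 1 90 [[-0.53, 0.83, 1.42, 1.22, 1.97, -2.32]]
0.2 1 70 [[-0.55, 0.73, 1.57, 1.44, 1.72, -2.31]]
0.2 1 50 [[-0.55, 0.63, 1.72, 1.67, 1.47, -2.36]]
0.2 -1 90 [[-0.53, 0.83, 1.42, 1.22, 1.97, 0.82]]
0.2 -1 70 [[-0.55, 0.73, 1.57, 1.44, 1.72, 0.83]]
0.2 -1 50 [[-0.55, 0.63, 1.72, 1.67, 1.47, 0.78]]
[ 0.66316004 -0.12969372  0.19941872] 3.934239019108922e-16
0.3 1 90 [[-0.64, 1.12, 1.16, 1.12, 2.04, -2.38]]
0.3 1 70 [[-0.69, 0.96, 1.42, 1.32, 1.8, -2.42]]
0.3 1 50 [[-0.71, 0.82, 1.68, 1.56, 1.58, -2.49]]
0.3 -1 90 [[-0.64, 1.12, 1.16, 1.12, 2.04, 0.76]]
0.3 -1 70 [[-0.69, 0.96, 1.42, 1.32, 1.8, 0.72]]
0.3 -1 50 [[-0.71, 0.82, 1.68, 1.56, 1.58, 0.65]]
```

The kinematic model matches the reported orientation, and the horizontal pose (tool y down) is well inside the joint ranges. Next: the path there.

```bash
python3 - <<'E'
from kin import *
from scipy.spatial.transform import Slerp
p,Q,s=cur();print(p,s["orientation"],s["joints"].round(3))
Rt=R.from_matrix(np.c_[[1,0,0],[0,0,-1],[0,1,0]]);print((Q.inv()*Rt).as_rotvec())
step(p,Q,(.67,-.30,.15),Rt)
k=[.363,.612,.2,.256,.054];S=Slerp([0,1],R.concatenate([Q,Rt]))
for a in (.25,.5,.75,1):
    print(a,[b.round(2).tolist() for b in ik(p+(np.array([.67,-.30,.15])-p)*a,S(a),k,12)],S(a).apply([0,0,1]).round(2))
E
```

```text
[ 0.67338708 -0.13299169  0.19824788] [3.13027982 0.00398288 1.57051082] [-2.730e-01  1.840e-01  1.553e+00 -1.000e-03  1.392e+00 -2.720e-01]
[1.22059074 1.20657103 1.21544633]
row [1.221, 1.207, 1.215] [-16.68, -0.39, 4.89] | mm 174 deg 120.5
0.25 [[-0.41, 0.49, 1.24, 0.21, 1.77, -0.1]] [-0.24  0.33 -0.91]
0.5 [[-0.54, 0.75, 1.02, 0.48, 2.07, 0.19]] [-0.33  0.66 -0.67]
0.75 [[-0.65, 0.93, 0.91, 0.83, 2.25, 0.59]] [-0.24  0.91 -0.34]
1 [[-0.75, 1.01, 0.97, 1.21, 2.25, 1.03]] [0. 1. 0.]
```

Request:
send_rows(
  series=[
    [0,0,0,-4,0,0,6],
    [0.1,0.1,0.1,-8,0,0,6],
    [0.2,0.2,0.2,-12,0,1,6],
    [0.3,0.3,0.3,-16,0,2,6],
    [0.405,0.405,0.405,-17,0,3,6],
  ],
)

```text
t: 11.8
position: [0.6702, -0.3033, 0.158]
orientation: [-2.646, -0.299, 1.073]
ft_force: [0.8, 0.1, 1.3]
grip_width: 0.0604
```

Request:
send_rows(
  series=[
    [0.08,0.08,0.08,0,0,0,6],
    [0.16,0.16,0.16,0,0,0,6],
    [0.24,0.24,0.24,0,0,0,6],
    [0.32,0.32,0.32,0,0,0,6],
    [0.405,0.405,0.405,0,0,0,6],
  ],
)

```text
t: 12.42
position: [0.6706, -0.3007, 0.1579]
orientation: [-2.05, -0.294, 0.48]
ft_force: [-0.0, -0.2, 0.1]
grip_width: 0.0604
```

Request:
send_rows(
  series=[
    [0.08,0.08,0.08,0,0,0,5],
    [0.16,0.16,0.16,0,0,0,5],
    [0.24,0.24,0.24,0,0,0,5],
    [0.32,0.32,0.32,0,0,0,5],
    [0.4,0.4,0.4,0,0,0,5],
  ],
)

```text
t: 13.05
position: [0.6704, -0.3008, 0.1575]
orientation: [-1.567, 0.005, -0.003]
ft_force: [0.3, -0.6, 0.3]
grip_width: 0.0501
```

Request:
send_rows(
  series=[
    [0,0,0,0,0,0,4],
    [0,0,0,0,0,0,4],
    [0,0,0,0,0,0,4],
    [0,0,0,0,0,0,4],
    [0,0,0,0,0,0,4],
  ],
)

```text
t: 13.68
position: [0.6704, -0.301, 0.159]
orientation: [-1.571, -0.0, -0.0]
ft_force: [0.7, 0.6, -0.5]
grip_width: 0.0402
```

```bash
python3 - <<'E'
from kin import *
p,Q,s=cur();print(p,s["joints"].round(3),Q.as_matrix().round(3))
k=[.363,.612,.2,.256,.054];print((Q.inv()*fk(s["joints"],k)[1]).magnitude())
Rt=R.from_matrix(np.c_[[1,0,0],[0,0,-1],[0,1,0]])
step(p,Q,(.67,-.30,.06),Rt)
wristshot("pics/w8.png")
E
```

```text
[ 0.67044573 -0.30101238  0.15901114] [-0.811  1.009  1.012  1.142  2.281  0.959] [[ 1.  0.  0.]
 [-0. -0.  1.]
 [ 0. -1. -0.]]
1.6818056420537591e-15
row [0.0, -0.0, 0.0] [-0.05, 9.9, 0.1] | mm 99 deg 0.0
```

View pics/w8.png

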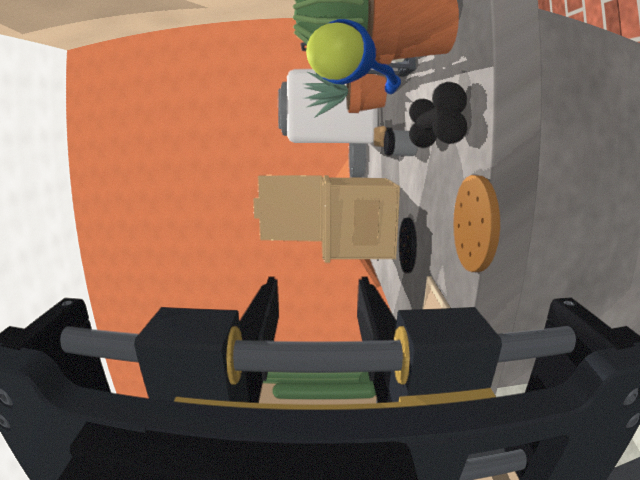

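In the rotated wrist view (image right is world down), the biscuit at (476,223) lies flat and overhangs the slab edge. Tips are at (270,280) and (365,280). I'll measure it from here.

```bash
cat >> h.py <<'E'
def bisc2(fn,box):
    z=np.load(fn);im,d,p=z["im"],z["d"],z["p"];Q=R.from_quat(z["q"]);v,u=np.mgrid[0:480,0:640];w=wray(u,v,d,p,Q)
    hsv=cv2.cvtColor(im,cv2.COLOR_BGR2HSV);m=(hsv[...,0]>5)&(hsv[...,0]<22)&(hsv[...,1]>120)&(hsv[...,2]>60)&(d>0)
    b=np.zeros_like(m);b[box[1]:box[3],box[0]:box[2]]=1;m&=b;P=w[m]
    c=P.mean(0);_,_,V=np.linalg.svd(P-c,full_matrices=False);print("n",len(P),"range",np.percentile(P,1,0).round(4),np.percentile(P,99,0).round(4),"median",np.median(P,0).round(4),"normal",V[2].round(3))
    return w,m
E
python3 - <<'E'
from h import *
w,m=bisc2("w8.npz",(440,165,520,285))
# slab end face: y where z in -.05..-.01
for x in (.60,.64,.70,.74):
    q=w[(abs(w[...,0]-x)<.01)&(w[...,2]>-.05)&(w[...,2]<-.012)&(w[...,1]<-.1)];print(x,"end face y",np.median(q[:,1]).round(4),len(q))
q=w[(abs(w[...,0]-.6)<.03)&(w[...,1]<-.1)&(w[...,1]>-.18)&(abs(w[...,2])<.03)];print("top z",np.median(q[:,2]))
E
```

```text
n 3587 range [ 0.6278 -0.2188  0.0019] [ 0.7161 -0.1302  0.0113] median [ 0.674  -0.1868  0.0102] normal [-0.011  0.04  -0.999]
0.6 end face y -0.1886 540
0.64 end face y -0.1885 595
0.7 end face y -0.1885 671
0.74 end face y -0.1885 693
top z 0.00045733018761663635
```

Top face z=0.0102, front rim y≈-0.218, slab end face y≈-0.1885: a 30 mm overhang with the biscuit flat. I'm lowering to mid-thickness and going in.

Request:
send_rows(
  series=[
    [0,0,0,0,4,0,4],
    [0,0,0,0,8,0,4],
    [0,0,0,0,12,0,4],
    [0,0,0,0,15,0,4],
    [0,0,0,0,15.3,0,4],
  ],
)

```text
t: 14.35
position: [0.6689, -0.2998, 0.0023]
orientation: [-1.566, 0.005, -0.001]
ft_force: [-0.4, 0.6, -1.9]
grip_width: 0.0401
```

Request:
send_rows(
  series=[
    [0,0,0,0.1,0,2.5,4],
    [0,0,0,0.1,0,5,4],
    [0,0,0,0.1,0,7.5,4],
    [0,0,0,0.1,0,9,4],
    [0,0,0,0.1,0,9.5,4],
  ],
)

```text
t: 14.98
position: [0.6715, -0.2056, 0.0068]
orientation: [-1.571, -0.0, -0.0]
ft_force: [0.4, -0.4, 0.8]
grip_width: 0.04
```

```bash
python3 - <<'E'
from h import *
tips("pics/w9.png");p,Q,s=cur();print(p.round(4),s["ft_force"].round(1),s["orientation"].round(4))
z=np.load("w9.npz");im=z["im"];cv2.imwrite("pics/c9.png",cv2.resize(im[120:340,200:450],None,fx=2.6,fy=2.6))
w,m=bisc2("w9.npz",(250,60,420,285))
E
```

```text
tip -1 [[10.0, -21.0, -35.0], [12.0, -22.0, -37.0], [11.0, -21.0, -38.0], [2.0, -21.0, -39.0], [3.0, -20.0, -40.0]] 1339
tip 1 [[10.0, 20.0, -34.0], [13.0, 22.0, -36.0], [-6.0, 20.0, -37.0], [12.0, 22.0, -37.0], [-9.0, 20.0, -38.0]] 1429
w 0.04016144270746528 tcp [ 0.6715 -0.2056  0.0068] 15.025
[ 0.6714 -0.2056  0.0065] [ 0.6  0.  -0.8] [-1.5706e+00 -1.0000e-04 -2.0000e-04]
n 3999 range [-0.3502 -0.2187  0.0009] [0.8263 2.2047 0.4874] median [0.639  2.1746 0.1295] normal [-0.059 -0.131  0.99 ]
```

View pics/c9.png

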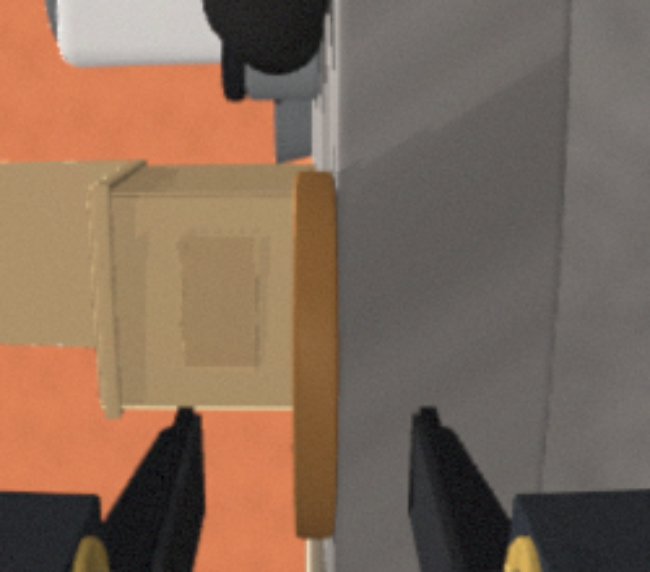

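The crop shows the biscuit edge-on at (315,350) between the fingers (203 and 410), well centred. Next: advance, close and check.

Request:
send_rows(
  series=[
    [0,0,0,0,0.1,1.5,4],
    [0,0,0,0,0.1,3,4],
    [0,0,0,0,0.1,4.3,4],
    [0,0,0,0,0.1,4.9,4],
    [0,0,0,0,0.1,4.9,4],
  ],
)

```text
t: 15.65
position: [0.6711, -0.1564, 0.0047]
orientation: [-1.57, 0.001, -0.0]
ft_force: [0.4, -0.6, 0.4]
grip_width: 0.04
```

Request:
send_rows(
  series=[
    [0,0,0,0,0,0,2],
    [0,0,0,0,0,0,1.2],
    [0,0,0,0,0,0,0.5],
    [0,0,0,0,0,0,0],
    [0,0,0,0,0,0,0],
  ],
)

```text
t: 16.27
position: [0.6712, -0.1574, 0.0051]
orientation: [-1.57, 0.0, -0.001]
ft_force: [-0.2, -1.6, 1.9]
grip_width: 0.0095
```

Request:
send_rows(
  series=[
    [0,0,0,0,0,0,0],
    [0,0,0,0,-0.2,0,0],
    [0,0,0,0,-0.6,0,0],
    [0,0,0,0,-1.2,0,0],
    [0,0,0,0,-2,0,0],
  ],
)

```text
t: 16.9
position: [0.6711, -0.157, 0.025]
orientation: [-1.57, 0.001, -0.001]
ft_force: [0.4, -0.4, -0.5]
grip_width: 0.0099
```

```bash
python3 - <<'E'
from h import *
wristshot("pics/w10.png");p,Q,s=cur();print(p.round(4),s["ft_force"].round(1),s["wrist_torque"].round(2),s["orientation"].round(4),s["grip_width"],s["t"])
n="side";im,d=optics.camera(n);cv2.imwrite("pics/side1.png",im)
a=np.load("w10.npz")["im"]
cv2.imwrite("pics/c10.png",np.hstack([cv2.resize(a[120:340,230:430],None,fx=2,fy=2),cv2.resize(im[150:290,200:400],(629,440))[:, :380]]))
E
```

```text
[ 0.6716 -0.1573  0.0265] [ 0.6 -0.3 -0.1] [-0.67  0.14 -0.04] [-1.5707e+00 -9.0000e-04 -6.0000e-04] 0.009786208471071563 16.95
```

View pics/c10.png

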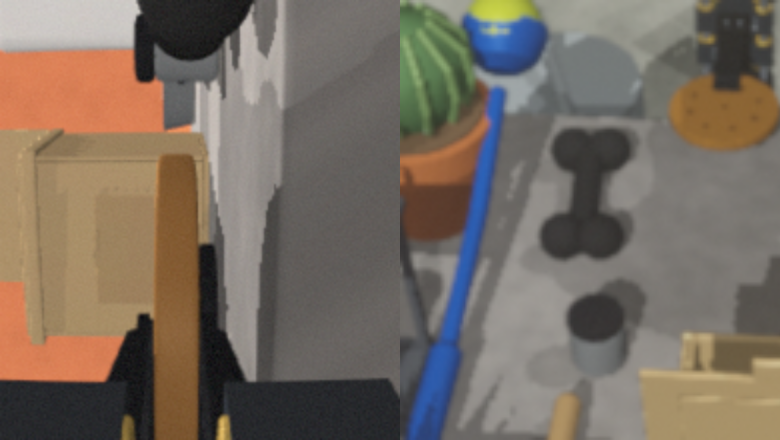

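The biscuit is pinched (width 9.8 mm) and lifted, and the left half of the picture shows it firmly between the pads. Now I'll get the bin and flap geometry from the stored depth images.

```bash
python3 - <<'E'
from h import *
for n in ("top0","side0"):
    w=np.load(n+".npz")['w']
    m=(abs(w[...,2]-.150)<.008)&(w[...,1]>.15)&(w[...,1]<.38)&(w[...,0]>.45)&(w[...,0]<.7)
    q=w[m];rect=cv2.minAreaRect(q[:,:2].astype(np.float32));print(n,len(q),"rim rect",rect,"z",np.median(q[:,2]))
    print(" percentiles",np.percentile(q,[1,99],axis=0).round(4).tolist())
    m=(w[...,2]>.165)&(w[...,1]>.30)&(w[...,1]<.45)&(w[...,0]>.45)&(w[...,0]<.7)&(w[...,2]<.34)
    q=w[m];c=q.mean(0);V=np.linalg.svd(q-c,full_matrices=False)[2];print(" flap n",V[2].round(3),"mean",c.round(4),"z",np.percentile(q[:,2],[1,99]).round(3),"x",np.percentile(q[:,0],[1,99]).round(3),"y at z:",[(z,np.median(q[abs(q[:,2]-z)<.012][:,1]).round(4)) for z in (.18,.22,.26,.29) if (abs(q[:,2]-z)<.012).any()])
z=np.load("w8.npz");d=z["d"];p=z["p"];Q=R.from_quat(z["q"]);v,u=np.mgrid[0:480,0:640];w=wray(u,v,d,p,Q)
q=w[180:260,260:398].reshape(-1,3);a=q[(q[:,2]<.14)&(q[:,2]>.04)&(q[:,1]<.25)];print("wrist: -y wall y",np.median(a[:,1]),"x",np.percentile(a[:,0],[1,99]),"flap",np.median(q[(q[:,2]>.18)],0))
E
```

```text
top0 991 rim rect ((0.579250156879425, 0.27273616194725037), (0.1599683314561844, 0.15686239302158356), 0.7790112495422363) z 0.14747017877042212
 percentiles [[0.4993, 0.1943, 0.1421], [0.6588, 0.3506, 0.1565]]
 flap n [ 0.013 -0.996  0.085] mean [0.5759 0.3571 0.2446] z [0.168 0.313] x [0.5   0.655] y at z: [(0.18, np.float64(0.3517)), (0.22, np.float64(0.355)), (0.26, np.float64(0.3583)), (0.29, np.float64(0.3609))]
side0 925 rim rect ((0.5787045955657959, 0.2792482376098633), (0.15974853932857513, 0.1680336594581604), 1.0698683261871338) z 0.14960769226775106
 percentiles [[0.5005, 0.1969, 0.1422], [0.6578, 0.3627, 0.1575]]
 flap n [-0.013  0.997 -0.072] mean [0.577  0.3636 0.2445] z [0.168 0.314] x [0.5   0.654] y at z: [(0.18, np.float64(0.3588)), (0.22, np.float64(0.3619)), (0.26, np.float64(0.3652)), (0.29, np.float64(0.3668))]
wrist: -y wall y 0.19998418538763285 x [0.50791382 0.65511714] flap [0.54757094 0.35952974 0.25377899]
```

```bash
python3 - <<'E'
from kin import *
from scipy.spatial.transform import Slerp
p,Q,s=cur();R0=R.from_matrix(np.c_[[1,0,0],[0,0,-1],[0,1,0]])
a=np.radians(30);Rt=R.from_matrix(np.c_[[0,np.cos(a),np.sin(a)],[1,0,0],[0,np.sin(a),-np.cos(a)]])
S=Slerp([0,1],R.concatenate([R0,Rt]))
chain([((.67,-.157,.20),R0),((.64,.0,.27),S(.5)),((.58,.20,.27),Rt),((.579,.282,.24),Rt),((.579,.282,.085),Rt)])
print(S(.5).as_matrix().round(2))
k=[.363,.612,.2,.256,.054]
for t,q in [((.64,0,.27),S(.5)),((.58,.2,.27),Rt),((.579,.282,.085),Rt)]: print([b.round(2).tolist() for b in ik(np.array(t),q,k,10)])
E
```

```text
row [0.0, -0.001, 0.001] [-0.15, -17.39, 0.03] | mm 174 deg 0.1
row [-0.408, -0.408, -0.706] [-3.0, -7.0, 15.7] | mm 174 deg 52.2
row [-0.408, -0.408, -0.706] [5.62, -8.52, 18.21] | mm 209 deg 52.2
row [0.0, 0.0, 0.0] [5.6, -0.1, 6.7] | mm 87 deg 0.0
row [0.0, 0.0, 0.0] [-7.75, 0.0, 13.42] | mm 155 deg 0.0
[[ 0.69  0.69 -0.22]
 [ 0.49 -0.22  0.84]
 [ 0.53 -0.69 -0.49]]
[[-0.38, 0.37, 1.44, 0.87, 1.97, 0.36]]
[[0.03, -0.07, 1.76, 0.53, 1.46, -0.03]]
[[0.17, 0.11, 1.89, 0.58, 1.12, -0.08]]
```

Request:
send_rows(
  series=[
    [0,0,0,0,-3,0,0],
    [0,0,0,0,-7,0,0],
    [0,0,0,0,-11,0,0],
    [0,0,0,0,-15,0,0],
    [0,0,0,0,-17.4,0,0],
  ],
)

```text
t: 17.62
position: [0.6716, -0.1574, 0.2012]
orientation: [-1.572, -0.002, -0.001]
ft_force: [-0.5, 0.0, -0.4]
grip_width: 0.0097
```

Request:
send_rows(
  series=[
    [-0.08,-0.08,-0.14,-0.6,-1.4,3,0],
    [-0.16,-0.16,-0.28,-1.2,-2.8,6,0],
    [-0.24,-0.24,-0.42,-1.8,-4.2,9.3,0],
    [-0.32,-0.32,-0.56,-2.4,-5.6,12.5,0],
    [-0.408,-0.408,-0.706,-3,-7,15.7,0],
  ],
)

```text
t: 18.25
position: [0.6412, 0.0006, 0.2683]
orientation: [-2.186, -0.563, 0.615]
ft_force: [0.6, 0.1, -0.4]
grip_width: 0.0094
```

Request:
send_rows(
  series=[
    [-0.08,-0.08,-0.14,1.1,-1.7,3.6,0],
    [-0.16,-0.16,-0.28,2.2,-3.4,7.2,0],
    [-0.24,-0.24,-0.42,3.4,-5.1,10.9,0],
    [-0.32,-0.32,-0.56,4.5,-6.8,14.6,0],
    [-0.408,-0.408,-0.706,5.6,-8.5,18.2,0],
  ],
)

```text
t: 18.88
position: [0.5815, 0.2007, 0.2691]
orientation: [-3.138, -0.525, 1.566]
ft_force: [0.4, 0.1, -1.1]
grip_width: 0.0099
```

Request:
send_rows(
  series=[
    [0,0,0,0,0,0,0],
    [0,0,0,1,0,1.5,0],
    [0,0,0,3,0,4,0],
    [0,0,0,5,-0.1,6,0],
    [0,0,0,5.6,-0.1,6.7,0],
  ],
)

```text
t: 19.5
position: [0.5809, 0.282, 0.2369]
orientation: [-3.127, -0.527, 1.558]
ft_force: [0.3, -0.9, -0.8]
grip_width: 0.0103
```

```bash
python3 - <<'E'
from h import *
wristshot("pics/w11.png");p,Q,s=cur();print(p.round(4),s["ft_force"].round(1),Q.as_matrix().round(3),s["grip_width"],s["t"])
a=np.radians(30);Rt=R.from_matrix(np.c_[[0,np.cos(a),np.sin(a)],[1,0,0],[0,np.sin(a),-np.cos(a)]])
step(p,Q,(.579,.282,.085),Rt)
n="top";im,d=optics.camera(n);cv2.imwrite("pics/top3.png",im)
a=np.load("w11.npz")["im"]
cv2.imwrite("pics/c11.png",np.hstack([cv2.resize(a[60:400,120:520],(471,400)),cv2.resize(im[180:330,190:310],(320,400))]))
E
```

```text
[0.5808 0.2824 0.237 ] [-0.6  1.3 -0.3] [[ 0.01   1.    -0.008]
 [ 0.864 -0.005  0.503]
 [ 0.503 -0.012 -0.864]] 0.010115203458139559 19.55
row [-0.008, -0.004, -0.01] [-7.68, 0.0, 13.12] | mm 152 deg 0.8
```

View pics/c11.png

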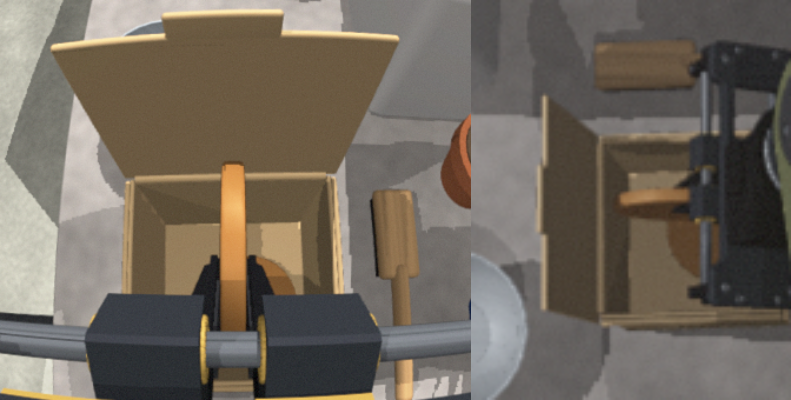

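Biscuit upright and centred over the mouth (left crop (232,250); the flap behind it is clear). Lowering.

Request:
send_rows(
  series=[
    [0,0,0,-1.5,0,2.6,0],
    [0,0,0,-3,0,5.2,0],
    [0,0,0,-4.5,0,7.8,0],
    [0,0,0,-6.5,0,11.2,0],
    [0,0,0,-7.7,0,13.1,0],
  ],
)

```text
t: 20.23
position: [0.5795, 0.2799, 0.0853]
orientation: [-3.129, -0.527, 1.558]
ft_force: [-0.1, -0.5, -1.0]
grip_width: 0.0098
```

Request:
send_rows(
  series=[
    [0,0,0,0,0,0,0],
    [0,0,0,0,0,0,1.5],
    [0,0,0,0,0,0,3],
    [0,0,0,0,0,0,4],
    [0,0,0,0,0,0,4],
  ],
)

```text
t: 20.85
position: [0.5804, 0.2814, 0.0885]
orientation: [-3.134, -0.528, 1.562]
ft_force: [0.1, -0.5, 0.1]
grip_width: 0.0378
```

```bash
python3 - <<'E'
from h import *
p,Q,s=cur();print(p.round(4),s["ft_force"].round(1),s["grip_width"],s["t"])
wristshot("pics/w12.png");n="top";im,d=optics.camera(n);cv2.imwrite("pics/top4.png",im)
chain([((.579,.24,.26),down(np.pi/2))])
E
```

```text
[0.5804 0.2814 0.0885] [ 0.1 -0.5  0.1] 0.037801090019581346 20.85
row [-0.006, -0.528, -0.006] [5.09, -0.22, -16.94] | mm 177 deg 30.2
```

Request:
send_rows(
  series=[
    [0,0,0,0,0,-2,4],
    [0,0,0,0,0,-5,4],
    [0,0,0,0,0,-9,4],
    [0,0,0,0,0,-13,4],
    [0,0,0,0,0,-16,4],
  ],
)

```text
t: 21.58
position: [0.5815, 0.1993, 0.2295]
orientation: [-3.137, -0.527, 1.563]
ft_force: [0.4, -0.0, -0.9]
grip_width: 0.0402
```

Request:
send_rows(
  series=[
    [0,-0.1,0,0,0,-3,4],
    [0,-0.2,0,0,0,-6,3],
    [0,-0.3,0,0,0,-9,2],
    [0,-0.4,0,0,0,-12,1],
    [0,-0.527,0,1,0,-14,0.5],
  ],
)

```text
t: 22.2
position: [0.5817, 0.1368, 0.3553]
orientation: [-3.137, 0.003, 1.563]
ft_force: [0.1, 0.8, -0.6]
grip_width: 0.0074
```

```bash
python3 - <<'E'
from h import *
im,d,p,Q=wristshot("pics/w13.png");p,Q,s=cur();print(p.round(4),s["ft_force"].round(1),s["grip_width"],s["t"],s["orientation"].round(3))
n="top";it,dt=optics.camera(n);cv2.imwrite("pics/top5.png",it)
cv2.imwrite("pics/c13.png",np.hstack([cv2.resize(im,(533,400)),cv2.resize(it[200:320,200:320],(260,400))]))
chain([((.579,.43,.38),down(np.pi/2)),((.579,.43,.213),down(np.pi/2))])
E
```

```text
[0.5824 0.14   0.359 ] [-1.8  1.6  1.8] 0.005951318967623373 22.25 [3.141e+00 3.000e-03 1.567e+00]
row [-0.0, -0.002, -0.002] [28.96, -0.41, -2.22] | mm 290 deg 0.2
row [0.0, 0.0, 0.0] [0.0, -0.0, 16.7] | mm 167 deg 0.0
```

View pics/c13.png

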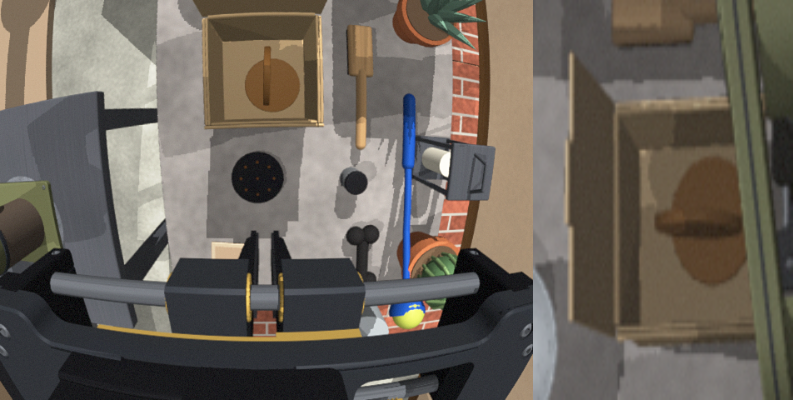

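The biscuit stands on its edge on the other biscuit, inside the bin at (268,75), and the other objects look undisturbed. Now going over and behind the flap with shut fingers.

Request:
send_rows(
  series=[
    [0,0,0,5.5,0,-2.2,0.3],
    [0,0,0,11.5,0,-2.2,0.3],
    [0,0,0,17.5,0,-2.2,0.3],
    [0,0,0,23.5,0,-2.2,0.3],
    [0,0,0,29,-0.4,-2.2,0.3],
  ],
)

```text
t: 22.92
position: [0.5788, 0.4297, 0.373]
orientation: [-3.132, -0.001, 1.565]
ft_force: [1.2, -0.9, -0.6]
grip_width: 0.0028
```

Request:
send_rows(
  series=[
    [0,0,0,0,0,2,0.3],
    [0,0,0,0,0,6,0.3],
    [0,0,0,0,0,11,0.3],
    [0,0,0,0,0,15.5,0.3],
    [0,0,0,0,0,16.7,0.3],
  ],
)

```text
t: 23.55
position: [0.5758, 0.4257, 0.2014]
orientation: [-3.126, 0.003, 1.564]
ft_force: [0.1, 0.3, 0.9]
grip_width: 0.0027
```

```bash
python3 - <<'E'
from h import *
tips("pics/w14.png");p,Q,s=cur();print(p.round(4),s["ft_force"].round(1),s["t"],s["orientation"].round(3))
n="top";im,d=optics.camera(n);w=world(n,d,optics.get_calibration(n));cv2.imwrite("pics/top6.png",im)
q=w[(w[...,2]>.17)&(w[...,1]>.30)&(w[...,1]<.39)&(w[...,0]>.45)&(w[...,0]<.7)&(w[...,2]<.33)]
print(len(q),[(z,np.median(q[abs(q[:,2]-z)<.012][:,1]).round(4)) for z in (.18,.22,.26,.29) if (abs(q[:,2]-z)<.012).any()])
E
```

```text
tip -1 [[9.0, -2.0, -35.0], [11.0, -5.0, -37.0], [10.0, -2.0, -39.0], [11.0, -3.0, -41.0], [11.0, -3.0, -43.0]] 652
tip 1 [[11.0, 5.0, -34.0], [10.0, 4.0, -37.0], [10.0, 3.0, -39.0], [10.0, 3.0, -41.0], [11.0, 5.0, -43.0]] 643
w 0.003003309512111259 tcp [0.5758 0.4257 0.2014] 23.6
[0.5763 0.4262 0.2023] [-0.2 -0.3 -2. ] 23.6 [-3.127e+00  3.000e-03  1.564e+00]
1356 [(0.18, np.float64(0.3517)), (0.22, np.float64(0.355)), (0.26, np.float64(0.3583)), (0.29, np.float64(0.3611))]
```

Request:
send_rows(
  series=[
    [0,0,0,-1,0,-2,0.3],
    [0,0,0,-4,0,-2,0.3],
    [0,0,0,-7.5,0,-2,0.3],
    [0,0,0,-11,0,-2,0.3],
    [0,0,0,-15,0,-2,0.3],
  ],
)

```text
t: 24.28
position: [0.5788, 0.2786, 0.2326]
orientation: [-3.141, -0.004, 1.567]
ft_force: [-0.3, 0.6, 0.4]
grip_width: 0.003
```

Request:
send_rows(
  series=[
    [0,0,0,-2,0,2,0.3],
    [0,0,0,-4,0,4.3,0.3],
    [0,0,0,-4,0,6.5,0.3],
    [0,0,0,-4,0,8.5,0.3],
    [0,0,0,-4,0,9.5,0.3],
  ],
)

```text
t: 24.9
position: [0.5759, 0.2395, 0.1311]
orientation: [-3.133, -0.001, 1.567]
ft_force: [0.3, 0.1, 0.5]
grip_width: 0.003
```

```bash
cat >> h.py <<'E'
def flap():
    for n in ("top","side"):
        im,d=optics.camera(n);w=world(n,d,optics.get_calibration(n));cv2.imwrite(f"pics/{n}_{sense()['t']:.1f}.png",im)
        q=w[(w[...,2]>.10)&(w[...,1]>.19)&(w[...,1]<.39)&(w[...,0]>.51)&(w[...,0]<.65)&(w[...,2]<.33)]
        print(n,len(q),[(round(y,2),np.median(q[abs(q[:,1]-y)<.01][:,2]).round(4)) for y in np.arange(.2,.38,.03) if (abs(q[:,1]-y)<.01).sum()>5])
E
python3 - <<'E'
from h import *
p,Q,s=cur();print(p.round(4),s["ft_force"].round(1),s["t"],s["orientation"].round(3));flap()
E
```

```text
[0.5759 0.2395 0.1311] [0.3 0.1 0.5] 24.9 [-3.133e+00 -1.000e-03  1.567e+00]
top 1100 [(np.float64(0.2), np.float64(0.1672)), (np.float64(0.23), np.float64(0.2873)), (np.float64(0.26), np.float64(0.2865)), (np.float64(0.29), np.float64(0.1596)), (np.float64(0.32), np.float64(0.1565)), (np.float64(0.35), np.float64(0.1534))]
side 9183 [(np.float64(0.2), np.float64(0.1665)), (np.float64(0.23), np.float64(0.167)), (np.float64(0.26), np.float64(0.2761)), (np.float64(0.29), np.float64(0.1616)), (np.float64(0.32), np.float64(0.1594)), (np.float64(0.35), np.float64(0.1426))]
```

The flap is nearly shut (about 0.1 rad). Pressing the last bit gently.

Request:
send_rows(
  series=[
    [0,0,0,-0.5,0,0.4,0.3],
    [0,0,0,-0.5,0,0.8,0.3],
    [0,0,0,-0.5,0,1.1,0.3],
    [0,0,0,-0.5,0,1.4,0.3],
    [0,0,0,-0.5,0,1.6,0.3],
  ],
)

```text
t: 25.62
position: [0.5765, 0.234, 0.1204]
orientation: [-3.135, -0.001, 1.566]
ft_force: [-8.3, -3.7, 19.7]
grip_width: 0.003
```

```bash
python3 - <<'E'
from h import *
p,Q,s=cur();print(p.round(4),s["ft_force"].round(1),s["t"],s["orientation"].round(3));flap()
E
```

```text
[0.5765 0.234  0.1204] [-8.3 -3.7 19.7] 25.625 [-3.135e+00 -1.000e-03  1.566e+00]
top 1352 [(np.float64(0.2), np.float64(0.1548)), (np.float64(0.23), np.float64(0.2787)), (np.float64(0.26), np.float64(0.2751)), (np.float64(0.29), np.float64(0.1558)), (np.float64(0.32), np.float64(0.1551)), (np.float64(0.35), np.float64(0.1532))]
side 9004 [(np.float64(0.2), np.float64(0.156)), (np.float64(0.23), np.float64(0.1578)), (np.float64(0.26), np.float64(0.2678)), (np.float64(0.29), np.float64(0.157)), (np.float64(0.32), np.float64(0.157)), (np.float64(0.35), np.float64(0.1422))]
```

Firm contact at 20 N and the flap is level at z≈0.155. Backing off and checking.

Request:
send_rows(
  series=[
    [0,0,0,0,0,-1,0.3],
    [0,0,0,0,0,-4,0.3],
    [0,0,0,0,0,-8,0.3],
    [0,0,0,-5,0,-12,0.3],
    [0,0,0,-10,0,-14,0.3],
  ],
)

```text
t: 26.35
position: [0.5775, 0.1335, 0.2588]
orientation: [-3.138, -0.001, 1.568]
ft_force: [0.0, -0.0, 0.1]
grip_width: 0.0028
```

Request:
send_rows(
  series=[
    [0,0,0,-5,0,0,0.3],
    [0,0,0,-10,0,0,0.3],
    [0,0,0,-15,0,0,0.3],
    [0,0,0,-18,0,0,0.3],
    [0,0,0,-18,0,0,0.3],
  ],
)

```text
t: 26.98
position: [0.5757, -0.0478, 0.2556]
orientation: [-3.134, -0.001, 1.563]
ft_force: [0.6, 0.2, 0.5]
grip_width: 0.003
```

```bash
python3 - <<'E'
from h import *
p,Q,s=cur();print(p.round(4),s["ft_force"].round(1),s["t"]);flap()
im,d=optics.camera("top");cv2.imwrite("pics/fin.png",im);a=cv2.imread("pics/top0.png")
w=world("top",d,optics.get_calibration("top"));q=w[(w[...,0]>.52)&(w[...,0]<.64)&(w[...,1]>.205)&(w[...,1]<.34)&(w[...,2]>.12)];A=np.c_[q[:,1],np.ones(len(q))];print("flap slope",np.linalg.lstsq(A,q[:,2],rcond=None)[0])
# shift of protected things by template matching
for n,(x0,y0,x1,y1) in dict(coaster=(404,276,444,316),bone=(384,174,446,206),canister=(340,194,360,216),brush=(235,190,328,214),bowl=(148,274,212,336)).items():
    r_=cv2.matchTemplate(im[y0-14:y1+14,x0-14:x1+14],a[y0:y1,x0:x1],cv2.TM_CCOEFF_NORMED);_,mx,_,l=cv2.minMaxLoc(r_);print(n,np.array(l)-14,round(mx,3))
E
```

```text
[ 0.5757 -0.0478  0.2556] [0.6 0.2 0.5] 26.975
top 4671 [(np.float64(0.2), np.float64(0.1534)), (np.float64(0.23), np.float64(0.1551)), (np.float64(0.26), np.float64(0.1553)), (np.float64(0.29), np.float64(0.155)), (np.float64(0.32), np.float64(0.1549)), (np.float64(0.35), np.float64(0.1531))]
side 6333 [(np.float64(0.2), np.float64(0.1558)), (np.float64(0.23), np.float64(0.1571)), (np.float64(0.26), np.float64(0.1572)), (np.float64(0.29), np.float64(0.1572)), (np.float64(0.32), np.float64(0.1571)), (np.float64(0.35), np.float64(0.1421))]
flap slope [0.00229993 0.15445678]
coaster [-9 -1] 0.179
bone [0 0] 0.789
canister [0 0] 0.986
brush [0 0] 0.897
bowl [0 0] 0.952
```

View pics/fin.png

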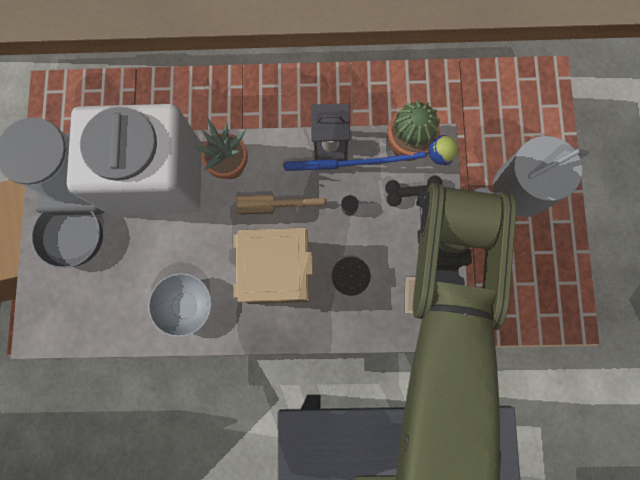

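The flap is shut flat at (272,265), slope 0.002. The bowl, brush, canister and bone are unmoved. The coaster is mostly hidden by the arm, but its visible left edge at u≈405 is unchanged. The arm is clear of everything, so I'm handing in.

```bash
python3 -c "
from bench import r,sense
print(sense()['qd'].round(3));print(r.hand_in())"
```

```text
[ 0.012  0.    -0.001 -0.002 -0.002 -0.003]
the job is handed in; nothing more can be done
None
```

The biscuit is in the tan bin, the flap is shut, and I handed the job in at about 27 s of the 72 s allowed; no verdict is reported.

**What I did:** I pushed the biscuit straight to the right-hand end until it overhung by about 30 mm, still flat. I then pinched the rim from the open side (fingers stopped at 9.8 mm), released it inside the bin, and pressed the flap down from behind to 20 N contact.

**Last checks:**
- **Flap:** it lies level, with a slope of 0.002 in the top camera's depth, and the side camera agrees to about 2 mm.
- **Other objects:** the bowl, bone, canister and brush show no shift in the top image, though the bone's match was weaker (0.79) because the arm partly covers it.
- **Robot:** it was clear of everything at hand-in, with wrist force near zero.

**What failed or disagreed:**
- **Fingertips:** they end about 37 mm short of the reported tool point. My first push passed over the biscuit without touching it, and I allowed for the offset after that.
- **Cameras:** the top and side cameras disagreed by about 8 mm in y, so I used the wrist camera's values.
- **Coaster:** the final match failed because the arm hid it. Its visible edge was unchanged and nothing went near it.
- **Biscuit:** I last saw it standing on edge on the other biscuit, inside the bin. I could not see it again once the flap was shut.

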